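# Close the die box and hold its label holder home

### The job

Close up and label the blue die box: first press the raised end of its loose cover plate down until the plate lies level and flush in the top of the box. Then take the wider of the two label holders out of its wooden stand, push it blade down into the slot behind the steel lip on the front of the box, and press it fully home against the spring, until its shoulders bear on the lip. Finish while still holding it pressed home there (the spring lifts it if you let go), and leave the narrower holder in its stand.

Things in the scene. Friction and masses are not known exactly. Their poses are not given: they have to be found in the camera images.
- die_box: Fixed blue steel box, 70 mm high, x -70 to +65 mm, y -80 to +80 mm about its origin, which lies on the table; z up, -x is the front (towards the robot). Its top has a recess 6 mm deep, 102 x 140 mm (x, y), centred at x +6 mm, for the cover. A steel lip 4 mm thick runs along the front (x -70 to -66 mm), as high as the box; the label slot lies behind it.
- slot_mouth (a point): Centre of the open mouth of the upright slot behind the lip, level with the lip's top, 70 mm above the table. The slot is 10 mm wide along the box's x, 100 mm long along its y; all rims around it are 70 mm high.
- cover: Loose aluminium plate, 98 x 136 x 6 mm, 0.2 kg, lying in the recess, its +y end held up 7 to 9 mm. Origin: centre of underside; axes as the box's. Level, its underside is 64 mm above the table and its top flush with the rim.
- stud_place (a point): Point on the recess floor (64 mm above the table) under the cover's raised +y end, where a push-in steel stud props the cover. Pressed down here on the cover, the stud yields at about 7 N, then stays down; the cover is level when it bears on the recess floor.
- holder: Wide label holder, grey plastic, paper labels on both faces (faces alike, either may face front), 0.09 kg. Origin: centre of blade's bottom edge; z up, y along its length. Blade 5 x 90 x 26 mm, bottom rounded; head above (z 26 to 74 mm) 18 x 96 mm: grip across the 18 mm. The head's underside forms the shoulders, now resting on the stand, 30 mm above the table; draw it straight up.
- narrow: Narrower label holder, same shape and height, but blade 58 mm and head 64 mm long; stays in its stand. Origin: centre of the blade's bottom edge. The two fixed wooden stands (50 x 116 x 30 mm, alike) may stand in either order.
- seat (a joint): Sprung rubber seat at the bottom of the slot, m pressed down: 0 = up (its top 20 mm below the lip's top), 0.006 = the holder's shoulders bear on the lip. It pushes back with 3.5 N at 0 and 7.7 N at 0.006.
Things that resemble listed ones, but are neither listed nor needed, are in the scene too. What is shaped like the holder but orange is not meant. Of the things that look like the cover, the smaller one is meant.

How it is judged:
On the way, in this order (a step that is already met when the one before it is completed fails the run):
1. the cover plate lies level and flush in the top of the box (angle between cover's own z axis and vertical below 0.02 rad and z of cover in the frame of die_box between 0.06 and 0.067 m), for 0.3 s.
2. the wide holder's blade is in the slot behind the lip (horizontal distance between holder and slot_mouth below 0.009 m and angle between the y axis of holder and the y axis of die_box, either way round below 0.12 rad and z of holder in the frame of die_box below 0.06 m), for 0.1 s.
At the end, for the whole second after the job is handed in: Cover level within 0.02 rad and down in its recess; wide holder upright (0.1 rad) in the slot, its shoulders within 1.8 mm of the lip, the seat pressed over 4 mm, and the fingers still on the holder with over 2 N, through the last second (all of step 1 and horizontal distance between holder and slot_mouth below 0.009 m and angle between the y axis of holder and the y axis of die_box, either way round below 0.12 rad and z of holder in the frame of die_box between 0.04 and 0.0458 m and angle between holder's own z axis and vertical below 0.1 rad and value of joint seat above 0.004 m and contact force between holder and the fingers above 2 N); the arm keeps its last pose, push and grip.
It fails at once if the narrower holder is disturbed (distance of narrow from where it was at the start of the episode above 0.02 m).
It also fails if it takes over 54 s, if anything falls off the work surface, if the arm or the gripper's body presses on something with over 40 N, if the wrist force passes 120 N, or if a joint passes its speed limit or range.

### The arm

A 6-joint arm with a two-finger parallel gripper is mounted at the origin on the work surface. World frame = base frame: x ahead of the robot, y to its left, z up, the work surface at z = 0. Lengths are in m, angles in rad, forces in N, time in s.
With the tool pointing down it reaches from about 0.375 to 0.9 m from the base axis. Payload 3.1 kg.
Tool frame: the origin (TCP) lies midway between the tips of the shut fingers; the grasp point (between the pads) lies grip_point_offset behind it (grip_point_offset is the distance from the TCP to the grasp point, in m); y points along the fingers, z is the direction in which the jaws open and shut, and the axes are right-handed (so a half turn about y gives the same grasp; the last joint's range is limited). The gripper opens to 87 mm and grips with 3 to 60 N. Pads are 19 mm wide; open, the fingers measure 117 mm over their backs; the gripper's body (75 mm by 190 mm) begins 51 mm behind the grasp point.
Start: joints at [-0.178, 0.527, 1.433, -0, 1.181, -0.178], TCP at [0.625, 0, 0.223] pointing down, gripper open.
Joint ranges: [-3.08, 3.08], [-0.75, 2.2], [0.22, 2.44], [-1.43, 4.57], [0, 2.65], [-2.85, 2.85]. Speed limits (rad/s): [2.79, 2.79, 3.14, 3.14, 3.14, 3.14].

### API

Orientations are given as a unit quaternion [x, y, z, w].
In Python, from rig import * gives the robot as it stands.
- The arm moves only by the tool jog_arm, never from a script. Its argument "increments" is a list that holds one entry, the list of rows, each a list of 7 numbers: the turn, a rotation vector about the world's x, y, z in degrees, then the shift along the world's x, y, z in m, then the closure, from -1 (fully open) to 1 (shut), so that 0 is half open. In form: [[[rx, ry, rz, x, y, z, jaw], ...]]. A call has 1 to 8 rows; each row is the pose to reach, as a shift and turn from the pose measured when the call began; what a row does not reach only later rows make up. A row lasts 1/10 s, in which the tool goes at most 50 mm and 8.59 degrees, less where a joint would pass 70% of its speed; a pose out of reach is approached as far as the arm can. A call with a gripper value outside its range is refused whole. The fingers move at their own pace and stop on an object; "squeeze" is the grip in N (left out, the last holds). Time passes only in rows, so rows that repeat a pose let the fingers close. It gives the time, the measured TCP pose, the force and the opening at its end, in the units of the state.
- get_obs(): the state, without advancing time (a new reading comes with each control period).
- camera(name): name is "scene" or "side" or "wrist"; returns the picture (400x640x3 uint8, red, green, blue); there is no depth.
- camera_info(name): a dict with "K" (3x3 intrinsics, pixels), "R" (3x3) and "t" (3): a world point X has camera coordinates R X + t. Camera axes: x right, y down, z forward; pixel columns grow to the right and rows downward; lengths in m; the calibration is good to about 2 mm. A picture is of the moment at which its call begins: read the wrist's pose just before it. camera_info takes no time and is no camera call; for the wrist camera it gives the pose at the moment of the call.
- hand_in(): hands the job in, once; it reports no verdict.
The state is a dict: "time": time; "q": joint angles; "joint_velocities": joint speeds; "joint_torque": joint torques, N m; "position": TCP position; "tool_rot": TCP orientation; "ft_force": force on the tool from outside, world axes, zero at the start; "moment": the same for the moment, N m; "grip_width": finger opening in m.
Only numpy, scipy, OpenCV 4.12 (cv2) and the standard library are available. Lean on these libraries where they do the work, as an engineer would, in place of code of your own. Each camera call takes 0.05 s, during which the arm holds its last target.

## Working session

There is one attempt and no reset: what is moved stays moved. The work goes in short steps, Python scripts to look and compute and a tool call to move; the robot and the scene stay as the last step left them, time stands still between calls to the robot, and variables do not carry over. Pictures are saved under pics/ and viewed, and the job is handed in when it is done.

Besides the shell and the picture viewer there is one more tool, called after ">>>" as name(argument=value, ...) on one line, values as JSON. jog_arm: Moves the arm, as the interface text tells. Its arguments: {"type":"object","properties":{"increments":{"type":"array","items":{"type":"array","items":{"type":"array","items":{"type":"number"}}}},"squeeze":{"type":"number"}},"required":["increments"]}

```bash
mkdir -p pics; ls; python3 - <<'E'
from rig import *
import cv2
o=get_obs(); print(o)
for n in ["scene","side","wrist"]:
    i=camera_info(n); print(n,i['K'],i['R'],i['t'])
    im=camera(n); cv2.imwrite(f'pics/{n}0.png',im[:,:,::-1])
E
```

```text
pics
{'time': 0.0, 'q': array([-1.78487393e-01,  5.28477309e-01,  1.43389486e+00, -2.39996043e-05,
        1.18136794e+00, -1.78519174e-01]), 'joint_velocities': array([-0.00100234,  0.00047442, -0.00067027, -0.00018849,  0.00079714,
       -0.00280769]), 'joint_torque': array([-5.45745443e-04, -4.40045428e+01, -1.76593530e+01,  6.32597599e-02,
        5.83207863e-02, -1.53719384e-04]), 'position': array([6.24277016e-01, 1.60883205e-04, 2.21567140e-01]), 'tool_rot': array([-0.5004494 ,  0.50060867, -0.4993703 ,  0.49957049]), 'ft_force': array([ 0.15143759, -0.17483935,  1.04017836]), 'moment': array([-0.06478624, -0.03564566, -0.00137958]), 'grip_width': 0.087232948176675}
scene [[493.7726456    0.         325.92491031]
 [  0.         493.7726456  196.68727317]
 [  0.           0.           1.        ]] [[ 0.0969032   0.99527861 -0.00550034]
 [ 0.58559955 -0.06148249 -0.80826547]
 [-0.80478751  0.07510251 -0.58879255]] [-0.0108497  -0.21912575  1.48208588]
side [[427.84352059   0.         314.2357394 ]
 [  0.         427.84352059 198.39600972]
 [  0.           0.           1.        ]] [[ 0.71064574 -0.70342503 -0.01326134]
 [-0.39063938 -0.37883244 -0.83897965]
 [ 0.58513546  0.60139771 -0.54400118]] [-0.35281214  0.22285991  0.66485634]
wrist [[315.37694211   0.         316.24948748]
 [  0.         315.37694211 201.564998  ]
 [  0.           0.           1.        ]] [[ 9.99998065e-01 -5.15869272e-04 -1.89822371e-03]
 [ 3.50920184e-05 -9.60167278e-01  2.79425834e-01]
 [-1.96675950e-03 -2.79425360e-01 -9.60165402e-01]] [-0.62354443 -0.03283573  0.39111794]
```

View pics/scene0.png

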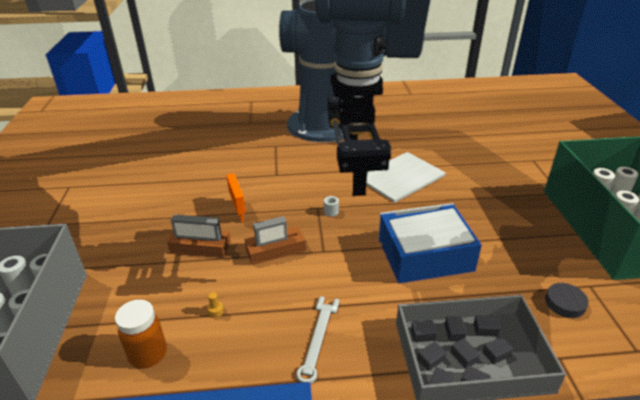

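View pics/side0.png

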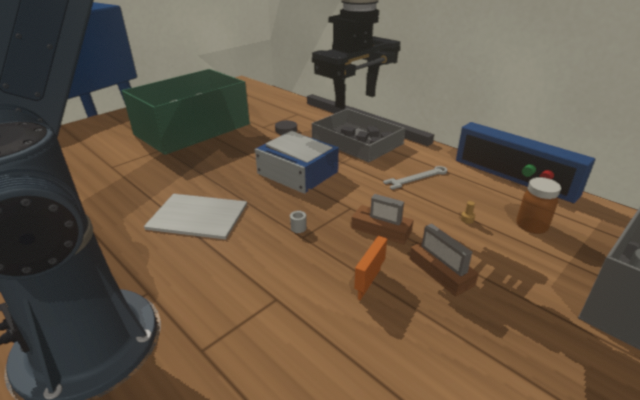

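View pics/wrist0.png

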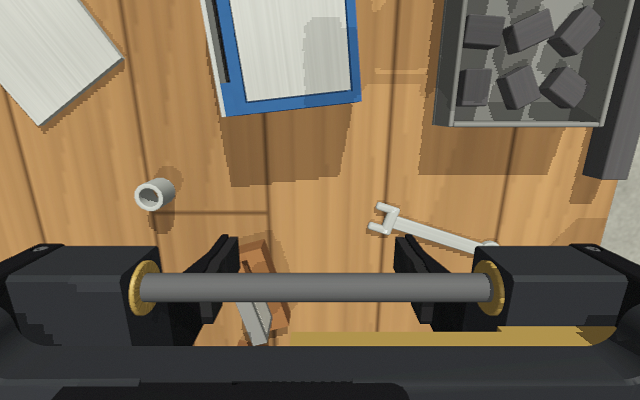

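The scene view shows the blue box at (430,240), with the plate in it (the smaller of two). The larger loose plate lies at (405,175). There are two grey holders in stands, at (198,235) and (272,240), and an orange look-alike at (235,195). The left grey holder looks wider. Next I'll enlarge these areas.

```bash
python3 - <<'E'
import cv2
s=cv2.imread('pics/scene0.png');d=cv2.imread('pics/side0.png');w=cv2.imread('pics/wrist0.png')
cv2.imwrite('pics/c1.png',cv2.resize(s[170:290,150:310],None,fx=5,fy=5,interpolation=cv2.INTER_CUBIC))
cv2.imwrite('pics/c2.png',cv2.resize(s[190:290,370:490],None,fx=6,fy=6,interpolation=cv2.INTER_CUBIC))
cv2.imwrite('pics/c3.png',cv2.resize(w[0:130,190:370],None,fx=4,fy=4,interpolation=cv2.INTER_CUBIC))
E
```

```text
(no output)
```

View pics/c1.png

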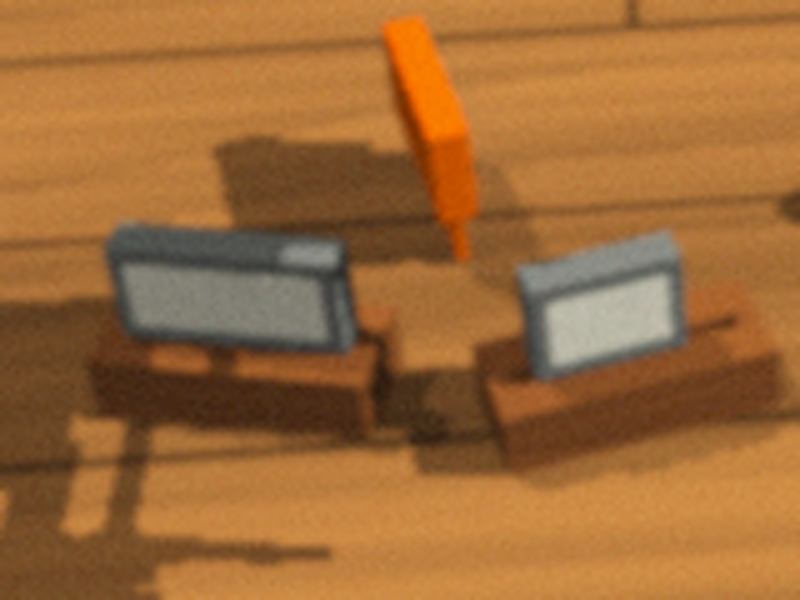

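View pics/c2.png

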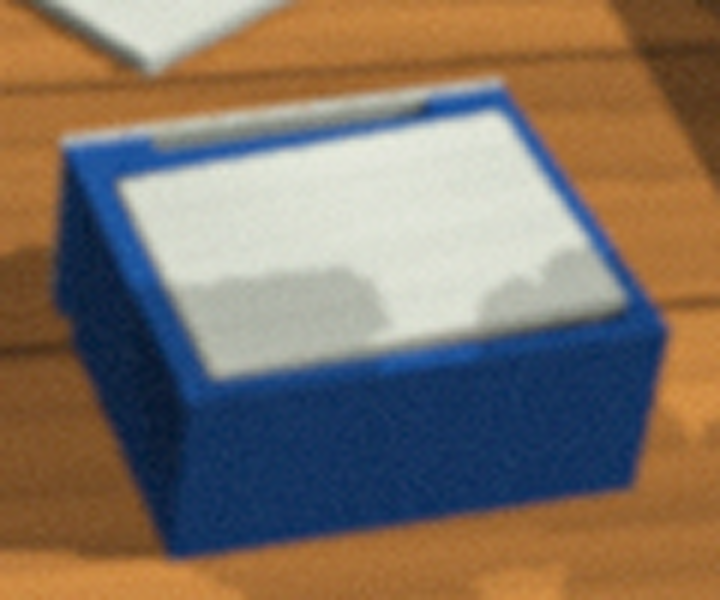

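View pics/c3.png

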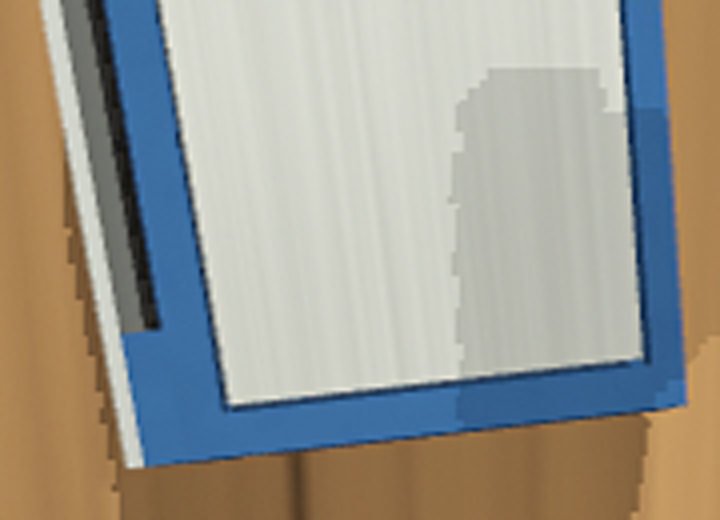

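```bash
cat > h.py <<'E'
from rig import *
import numpy as np, cv2
def ray(info,uv,z):
    K,R,t=np.array(info['K']),np.array(info['R']),np.array(info['t'])
    c=-R.T@t; d=R.T@np.linalg.solve(K,[uv[0],uv[1],1.]); return c+d*(z-c[2])/d[2]
E
python3 - <<'E'
from h import *
np.set_printoptions(precision=4,suppress=True)
S=camera_info('scene');W=camera_info('wrist')
pts=[(380.3,213.3),(453.8,204.2),(480.8,244.7),(401.7,256.7)]
P=np.array([ray(S,p,.07) for p in pts]); print(P)
loc=np.array([[-70,-80],[-70,80],[65,80],[65,-80]])/1e3
def fit(loc,P):
    a=loc-loc.mean(0);b=P[:,:2]-P[:,:2].mean(0)
    th=np.arctan2((a[:,0]*b[:,1]-a[:,1]*b[:,0]).sum(),(a*b).sum())
    R=np.array([[np.cos(th),-np.sin(th)],[np.sin(th),np.cos(th)]]); o=P[:,:2].mean(0)-R@loc.mean(0)
    print('th',np.degrees(th),'o',o,'res',(P[:,:2]-(loc@R.T+o))*1e3); return th,R,o
fit(loc,P)
w=[(222,116.75),(361.3,100.8)]
Q=np.array([ray(W,p,.07) for p in w]);print('wrist',Q); fit(loc[[0,3]],Q)
# holder head top corners z=0.078 (bottom at 4mm): top at .004+.074
for n,c in dict(wide=[(115,235),(340,245),(348,262),(122,262),],narrow=[(520,265),(672,233),(683,260),(533,295)]).items():
    p=[ray(S,(x/5+150,y/5+170),.078) for x,y in c]; print(n,np.array(p))
E
```

```text
[[0.5366 0.0713 0.07  ]
 [0.522  0.2306 0.07  ]
 [0.6515 0.2424 0.07  ]
 [0.6686 0.0864 0.07  ]]
th 5.80167551390479 o [0.5971 0.1579] res [[ 0.9805  0.0195]
 [ 2.5707  0.1394]
 [-2.2477 -1.6421]
 [-1.3036  1.4832]]
wrist [[0.5333 0.071  0.07  ]
 [0.6665 0.0856 0.07  ]]
th 6.223065245622851 o [0.5937 0.1581] res [[ 0.4678  0.051 ]
 [-0.4678 -0.051 ]]
wide [[ 0.5152 -0.3486  0.078 ]
 [ 0.5311 -0.2577  0.078 ]
 [ 0.5424 -0.2536  0.078 ]
 [ 0.5331 -0.3432  0.078 ]]
narrow [[ 0.5514 -0.1856  0.078 ]
 [ 0.5372 -0.125   0.078 ]
 [ 0.555  -0.1212  0.078 ]
 [ 0.5706 -0.1801  0.078 ]]
```

>>> jog_arm(increments=[[[0,0,3,-0.01,0.045,0,1],[0,0,6,-0.02,0.09,0,1],[0,0,6,-0.028,0.13,0,1],[0,0,6,-0.028,0.15,0,1],[0,0,6,-0.028,0.15,0,1],[0,0,6,-0.028,0.15,0,1]]])

```text
time: 0.75
position: [0.5962, 0.1502, 0.2215]
tool_rot: [0.526, -0.473, 0.472, -0.525]
ft_force: [-0.3, 0.9, 0.3]
grip_width: 0.0469
```

```bash
python3 - <<'E'
from h import *
o=get_obs();W=camera_info('wrist');im=camera('wrist')
np.savez('w1.npz',K=W['K'],R=W['R'],t=W['t'])
print(o['time'],o['position'],o['tool_rot'],o['grip_width'],o['ft_force'])
cv2.imwrite('pics/w1.png',im[:,:,::-1])
E
```

```text
0.75 [0.59624175 0.15022745 0.22152997] [ 0.52643534 -0.47320815  0.47239365 -0.52515153] 0.04694822650663024 [-0.3215885   0.90688368  0.27199617]
```

View pics/w1.png

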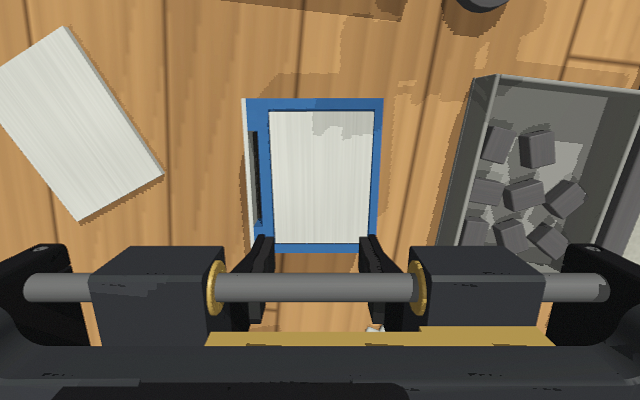

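The wrist view shows the box squared up in the image, with rim corners near (244,98) and (384,98) and the slot at (254,132–225). Next I'll refine these.

```bash
python3 - <<'E'
import cv2
w=cv2.imread('pics/w1.png')
cv2.imwrite('pics/c4.png',cv2.resize(w[85:265,230:400],None,fx=3.3,fy=3.3,interpolation=cv2.INTER_NEAREST))
cv2.imwrite('pics/c5.png',cv2.resize(w[90:170,235:295],None,fx=7,fy=7,interpolation=cv2.INTER_NEAREST))
E
```

```text
(no output)
```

View pics/c4.png

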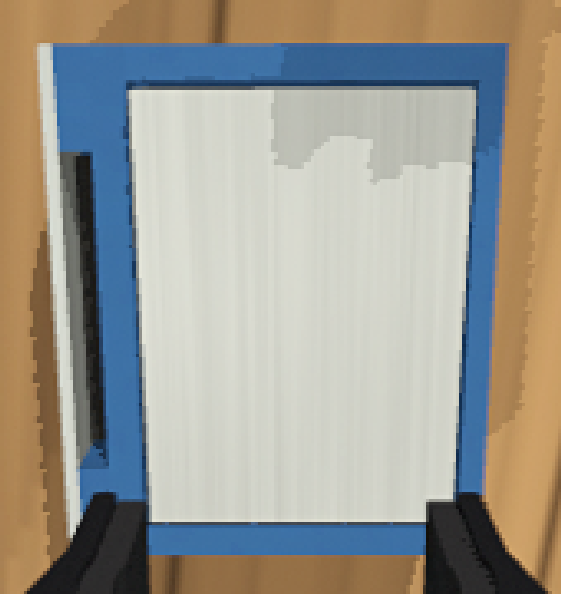

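View pics/c5.png

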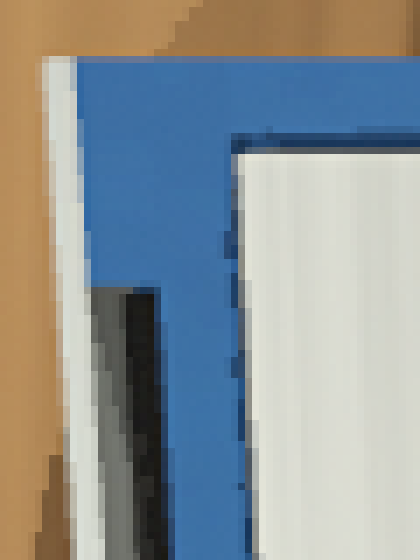

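```bash
python3 - <<'E'
from h import *
np.set_printoptions(precision=4,suppress=True)
W=dict(np.load('w1.npz'))
px=dict(fp=(241.2,98.3),bp=(383.9,98.3),lipL=(250.6,235),mL=(275.5,252.9),mR=(358.8,252.9),sfp=(248,131.2),sbp=(258,131.2),sfm=(254,226),sbm=(262.7,226))
P={k:ray(W,v,.07)[:2] for k,v in px.items()}
for k,v in P.items(): print(k,v)
f=lambda a,b:np.degrees(np.arctan2(*(P[b]-P[a])[::-1]))
print(f('fp','bp'),f('lipL','fp')-90,f('mL','mR'),f('sfm','sfp')-90,f('sbm','sbp')-90)
sm=(P['sfp']+P['sbp']+P['sfm']+P['sbm'])/4;print('slot mouth',sm)
th=np.radians(6);R=np.array([[np.cos(th),-np.sin(th)],[np.sin(th),np.cos(th)]])
for k,l in [('fp',(-70,80)),('bp',(65,80))]: print('o',P[k]-R@np.array(l)/1e3)
print('o slot',sm-R@np.array([-.061,0]))
E
```

```text
fp [0.5159 0.2298]
bp [0.6499 0.244 ]
lipL [0.5313 0.0918]
mL [0.5592 0.0738]
mR [0.6492 0.0834]
sfp [0.5236 0.2001]
sbp [0.5333 0.2011]
sfm [0.5344 0.1025]
sbm [0.5435 0.1034]
6.040235031715953 6.368717533065336 6.100479167823036 6.278978049155228 5.984367567185004
slot mouth [0.5337 0.1518]
o [0.5938 0.1576]
o [0.5936 0.1577]
o slot [0.5944 0.1582]
```

>>> jog_arm(increments=[[[0,0,0,-0.001,0.03,-0.03,1],[0,0,0,-0.002,0.06,-0.06,1],[0,0,0,-0.002,0.063,-0.095,1],[0,0,0,-0.002,0.063,-0.12,1],[0,0,0,-0.002,0.063,-0.132,1],[0,0,0,-0.002,0.063,-0.136,1]]], squeeze=20)

```text
time: 1.4
position: [0.5941, 0.2111, 0.0841]
tool_rot: [0.526, -0.475, 0.473, -0.524]
ft_force: [0.2, 0.6, -0.1]
grip_width: 0.0015
```

>>> jog_arm(increments=[[[0,0,0,0,0,-0.002,1],[0,0,0,0,0,-0.004,1],[0,0,0,0,0,-0.006,1],[0,0,0,0,0,-0.008,1],[0,0,0,0,0,-0.01,1]]])

```text
time: 1.9
position: [0.595, 0.2112, 0.0755]
tool_rot: [0.526, -0.474, 0.473, -0.524]
ft_force: [-1.2, -0.8, 5.2]
grip_width: 0.0003
```

In contact at z≈0.0755 with 5 N, so I'll press on towards flush.

>>> jog_arm(increments=[[[0,0,0,0,0,-0.002,1],[0,0,0,0,0,-0.004,1],[0,0,0,0,0,-0.006,1],[0,0,0,0,0,-0.007,1],[0,0,0,0,0,-0.007,1]]])

```text
time: 2.4
position: [0.595, 0.2114, 0.0704]
tool_rot: [0.526, -0.474, 0.473, -0.525]
ft_force: [-3.9, -0.8, 10.4]
grip_width: 0.0002
```

>>> jog_arm(increments=[[[0,0,0,0,0,-0.002,1],[0,0,0,0,0,-0.003,1],[0,0,0,0,0,-0.004,1],[0,0,0,0,0,-0.004,1]]])

```text
time: 2.8
position: [0.595, 0.2114, 0.0703]
tool_rot: [0.526, -0.473, 0.473, -0.525]
ft_force: [-5.6, -1.0, 21.0]
grip_width: 0.0003
```

It bottomed out at z=0.0703 under 21 N. I'll lift and look.

>>> jog_arm(increments=[[[0,0,0,0,0,0.02,1],[0,0,0,0,0,0.05,1],[0,0,0,0,-0.02,0.09,0.3],[0,0,0,0,-0.05,0.13,0.0],[0,0,0,0,-0.061,0.152,-0.3],[0,0,0,0,-0.061,0.152,-0.3]]])

```text
time: 3.4
position: [0.5977, 0.1492, 0.2265]
tool_rot: [-0.523, 0.471, -0.476, 0.527]
ft_force: [0.9, -0.1, 0.1]
grip_width: 0.0248
```

```bash
python3 - <<'E'
from h import *
o=get_obs();print(o['time'],o['position'],o['grip_width'],o['ft_force'])
im=camera('wrist');s=camera('scene')
cv2.imwrite('pics/w2.png',cv2.resize(im[85:265,230:400,::-1],None,fx=2.3,fy=2.3,interpolation=cv2.INTER_NEAREST))
cv2.imwrite('pics/s2.png',cv2.resize(s[190:290,370:490,::-1],None,fx=6,fy=6,interpolation=cv2.INTER_CUBIC))
E
```

```text
3.4 [0.59768332 0.1491613  0.22650904] 0.024805028571095525 [ 0.90536104 -0.07064888  0.0574316 ]
```

View pics/w2.png

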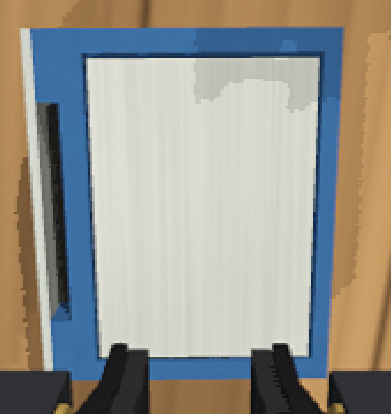

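View pics/s2.png

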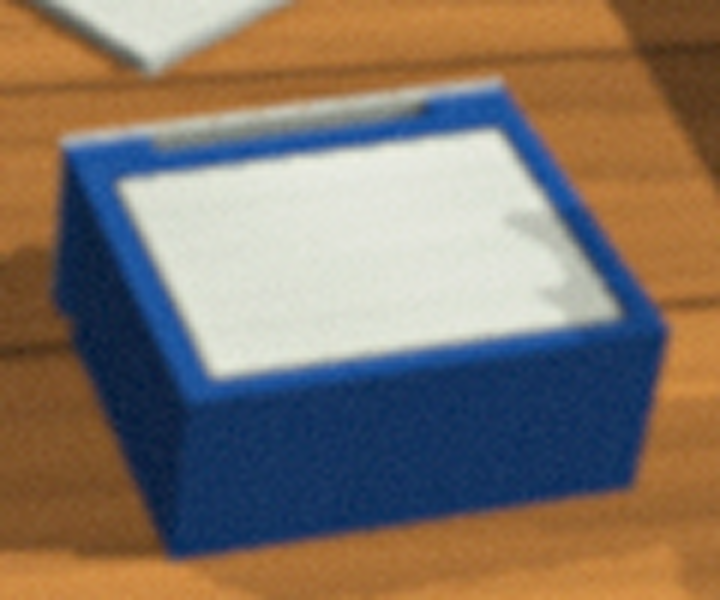

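The wrist and scene views show the cover level, with an even blue rim around it (wrist crop 85–322, 55–360). Next I'll move over the wide holder, which is the left one in the scene view at (198,235). It measures about 92 mm long against 62 mm for the other.

>>> jog_arm(increments=[[[0,0,-2,-0.008,-0.045,0.01,-0.3],[0,0,-4,-0.016,-0.09,0.02,-0.3],[0,0,-6,-0.024,-0.135,0.025,-0.3],[0,0,-8,-0.032,-0.18,0.025,-0.3],[0,0,-10,-0.04,-0.225,0.025,-0.3],[0,0,-12,-0.048,-0.27,0.025,-0.3],[0,0,-14,-0.056,-0.315,0.025,-0.4],[0,0,-14,-0.06,-0.36,0.025,-0.4]]])

```text
time: 4.3
position: [0.5332, -0.2094, 0.2447]
tool_rot: [-0.464, 0.536, -0.532, 0.463]
ft_force: [1.3, -0.2, 0.5]
grip_width: 0.0603
```

>>> jog_arm(increments=[[[0,0,0,-0.004,-0.045,0,-0.4],[0,0,0,-0.005,-0.08,0,-0.4],[0,0,0,-0.005,-0.1,0,-0.4],[0,0,0,-0.005,-0.1,0,-0.4],[0,0,0,-0.005,-0.1,0,-0.4]]])

```text
time: 4.8
position: [0.528, -0.3076, 0.2434]
tool_rot: [-0.464, 0.537, -0.531, 0.463]
ft_force: [-0.5, 0.2, -1.2]
grip_width: 0.0613
```

```bash
python3 - <<'E'
from h import *
o=get_obs();W=camera_info('wrist');im=camera('wrist')
np.savez('w3.npz',K=W['K'],R=W['R'],t=W['t'])
print(o['time'],o['position'],o['tool_rot'],o['grip_width'],np.abs(o['joint_velocities']).max())
cv2.imwrite('pics/w3.png',im[:,:,::-1])
E
```

```text
4.8 [ 0.52798239 -0.30757649  0.24337746] [-0.46427018  0.53682093 -0.53064348  0.46335082] 0.06128132985705671 0.023072157984836115
```

View pics/w3.png

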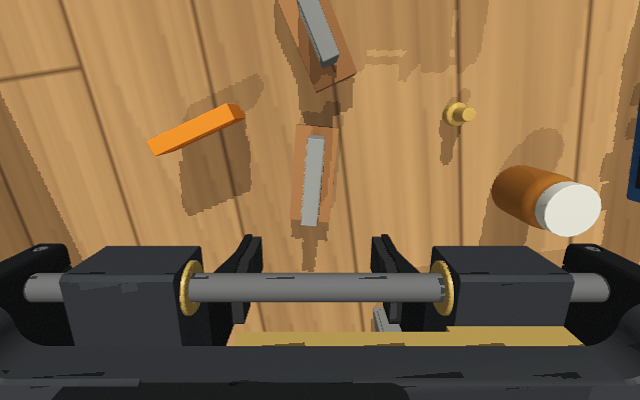

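The view shows the holder at (313,180) in its stand, and the narrow one at the top edge (318,30) in its own. I'll confirm in a crop and measure.

```bash
python3 - <<'E'
from h import *
np.set_printoptions(precision=4,suppress=True)
W=dict(np.load('w3.npz'));im=cv2.imread('pics/w3.png')
cv2.imwrite('pics/c6.png',cv2.resize(im[115:245,270:360],None,fx=4.5,fy=4.5,interpolation=cv2.INTER_NEAREST))
hsv=cv2.cvtColor(im,cv2.COLOR_BGR2HSV)
m=((hsv[...,1]<50)&(hsv[...,2]>70)).astype(np.uint8)*255
m2=np.zeros_like(m);m2[120:235,290:335]=m[120:235,290:335]
c=max(cv2.findContours(m2,0,2)[0],key=cv2.contourArea)
r=cv2.minAreaRect(c);print(r,cv2.boxPoints(r))
B=np.array([ray(W,p,.078) for p in cv2.boxPoints(r)]);print(B,B.mean(0))
for i in range(4):
  d=B[(i+1)%4]-B[i];print(np.linalg.norm(d),np.degrees(np.arctan2(d[1],d[0])))
E
```

```text
((312.4537658691406, 180.33950805664062), (17.26071548461914, 90.79957580566406), 4.4846062660217285) [[300.3    224.9255]
 [307.3997 134.4039]
 [324.6076 135.7535]
 [317.5078 226.2751]]
[[ 0.5027 -0.3485  0.078 ]
 [ 0.5249 -0.2527  0.078 ]
 [ 0.5421 -0.2565  0.078 ]
 [ 0.5213 -0.3527  0.078 ]] [ 0.5228 -0.3026  0.078 ]
0.09837578063270969 76.94235504455021
0.01758398351141628 -12.412368733880163
0.0984504195194294 -102.19573531501685
0.019064292709801534 167.34667593427392
```

View pics/c6.png

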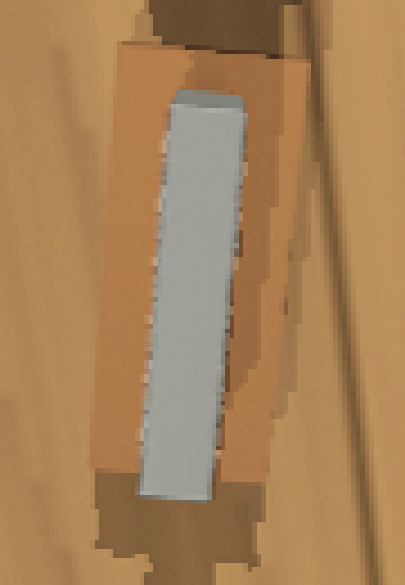

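Confirmed: this head is about 18 x 96 mm, so it is the wide holder. I'll align and descend.

```bash
python3 -c "
import rig
print(getattr(rig,'grip_point_offset',None),[n for n in dir(rig) if n[0]!='_'])"
```

```text
0.0187 ['Unreachable', 'camera', 'camera_info', 'get_obs', 'grip_point_offset', 'hand_in']
```

>>> jog_arm(increments=[[[0,0,-2,-0.003,0.002,-0.03,-0.3],[0,0,-4.3,-0.006,0.0035,-0.07,-0.3],[0,0,-4.3,-0.006,0.0035,-0.11,-0.3],[0,0,-4.3,-0.006,0.0035,-0.13,-0.3],[0,0,-4.3,-0.006,0.0035,-0.13,-0.3],[0,0,-4.3,-0.006,0.0035,-0.13,-0.3]]])

```text
time: 5.45
position: [0.5227, -0.3022, 0.1142]
tool_rot: [-0.445, 0.553, -0.547, 0.444]
ft_force: [-0.1, -0.4, 0.6]
grip_width: 0.057
```

```bash
python3 - <<'E'
from h import *
o=get_obs();im=camera('wrist')
print(o['time'],o['position'],o['tool_rot'],o['grip_width'],o['ft_force'])
cv2.imwrite('pics/w4.png',im[:,:,::-1])
E
```

```text
5.45 [ 0.52267798 -0.30215126  0.11420545] [-0.44459898  0.55308959 -0.54710315  0.44396147] 0.05700045809136882 [-0.05577837 -0.38136759  0.6472063 ]
```

View pics/w4.png

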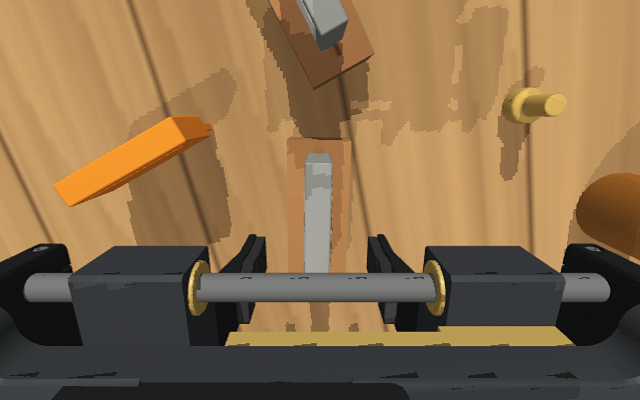

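The head lies between the fingers, parallel and centred (column ~318 between fingers at 265 and 370). Descending to grip.

>>> jog_arm(increments=[[[0,0,0,0,-0.002,-0.035,-0.3],[0,0,0,0,-0.002,-0.065,-0.3],[0,0,0,0,-0.002,-0.075,-0.3],[0,0,0,0,-0.002,-0.076,-0.3],[0,0,0,0,-0.002,-0.076,1],[0,0,0,0,-0.002,-0.076,1],[0,0,0,0,-0.002,-0.076,1],[0,0,0,0,-0.002,-0.076,1]]], squeeze=40)

```text
time: 6.3
position: [0.5237, -0.3054, 0.0401]
tool_rot: [-0.444, 0.552, -0.549, 0.444]
ft_force: [0.2, 0.4, -0.6]
grip_width: 0.0324
```

>>> jog_arm(increments=[[[0,0,0,0,0,0,1],[0,0,0,0,0,0,1],[0,0,0,0,0,0,1]]])

```text
time: 6.6
position: [0.5236, -0.3055, 0.0405]
tool_rot: [-0.444, 0.552, -0.549, 0.444]
ft_force: [-1.8, 1.2, 4.3]
grip_width: 0.0177
```

>>> jog_arm(increments=[[[0,0,0,0,0,0.01,1],[0,0,0,0,0,0.025,1],[0,0,0,0,0,0.05,1],[0,0,0,0,0,0.085,1],[0,0,0,0,0,0.12,1],[0,0,0,0,0,0.15,1],[0,0,0,0,0,0.15,1]]])

```text
time: 7.3
position: [0.5264, -0.3076, 0.1968]
tool_rot: [0.444, -0.548, 0.553, -0.445]
ft_force: [0.9, -1.0, -0.7]
grip_width: 0.0177
```

```bash
python3 - <<'E'
from h import *
o=get_obs();im=camera('wrist');s=camera('side')
print(o['time'],o['position'],o['tool_rot'],o['grip_width'],o['ft_force'],o['moment'],o['q'])
cv2.imwrite('pics/w5.png',im[:,:,::-1]);cv2.imwrite('pics/s5.png',s[:,:,::-1])
E
```

```text
7.3 [ 0.52644818 -0.30762659  0.19676893] [ 0.4435222  -0.54754948  0.55277726 -0.4448763 ] 0.01769897753550038 [ 0.89736188 -1.0046766  -0.73706189] [ 0.02260735 -0.06264476 -0.01648819] [-7.12181657e-01  5.33256353e-01  1.50490297e+00  6.35510519e-04
  1.09581716e+00 -5.00141727e-01]
```

View pics/w5.png

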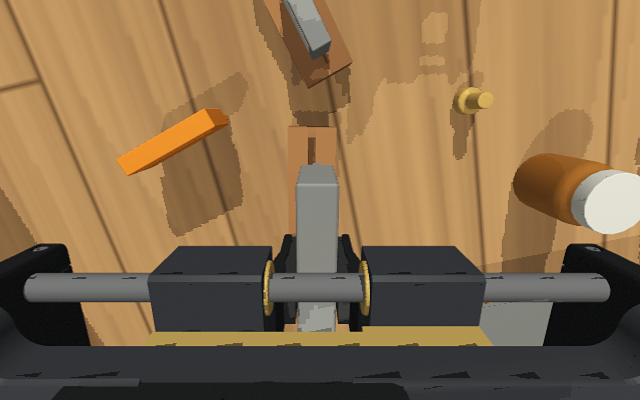

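View pics/s5.png

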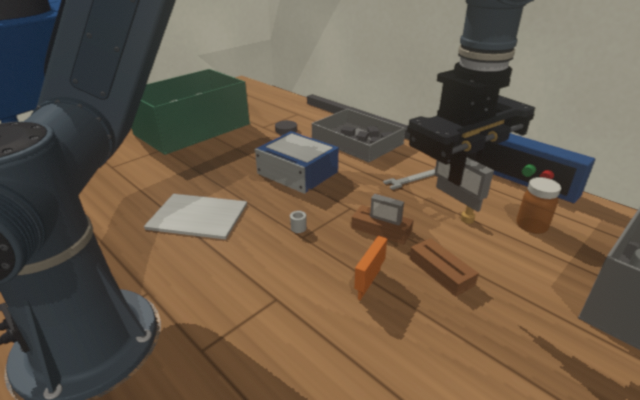

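The holder is held and out of its stand, and the narrow one is untouched at (325,20). Now I'll measure its offset in the hand and the tool tilt.

```bash
python3 - <<'E'
from h import *
from scipy.spatial.transform import Rotation as Ro
np.set_printoptions(precision=4,suppress=True)
o=get_obs();W=camera_info('wrist');p=o['position'];R=Ro.from_quat(o['tool_rot']).as_matrix();print(R)
z=p[2]+.0375
for uv in [(297.5,183.5),(337.5,183.5),(317.5,183.5)]:
    q=ray(W,uv,z); print(q, R.T@(q-p))
# wanted turn
a=np.degrees(np.arctan2(R[1,2],R[0,2]));print('jaw yaw',a)
th=np.radians(6.1);c,s=np.cos(th),np.sin(th)
for sg in (1,-1):
    T=np.array([[s*0+0,0,0]]*3,float)
    zt=sg*np.array([c,s,0]);yt=np.array([0,0,-1.]);xt=np.cross(yt,zt)
    T=np.stack([xt,yt,zt],1);print(sg,np.degrees(Ro.from_matrix(T@R.T).as_rotvec()))
E
```

```text
[[-0.2109 -0.0011  0.9775]
 [-0.9775  0.0015 -0.2109]
 [-0.0013 -1.     -0.0013]]
[ 0.5264 -0.2565  0.2296] [-0.0486 -0.0374 -0.008 ]
[ 0.5422 -0.2599  0.2296] [-0.0486 -0.0374  0.0082]
[ 0.5343 -0.2582  0.2296] [-0.0486 -0.0374  0.0001]
jaw yaw -12.173400156986926
1 [-0.0768 -0.0737 18.2734]
-1 [  -0.1048    0.1093 -161.7265]
```

>>> jog_arm(increments=[[[0,0,2,0.001,0.03,0.0,1],[0,0,4,0.002,0.07,0.0,1],[0,0,7,0.003,0.11,0.0,1],[0,0,9,0.004,0.15,0.0,1],[0,0,12,0.005,0.19,0,1],[0,0,14,0.006,0.23,0,1],[0,0,16,0.007,0.27,0,1],[0,0,18.3,0.007,0.31,0,1]]])

```text
time: 8.2
position: [0.5296, 0.0062, 0.1907]
tool_rot: [0.527, -0.474, 0.471, -0.526]
ft_force: [-0.1, -1.0, -0.2]
grip_width: 0.0176
```

>>> jog_arm(increments=[[[0,0,0,0,0.04,0.0,1],[0,0,0,0,0.08,0.0,1],[0,0,0,0,0.12,0.0,1],[0,0,0,0,0.145,0.0,1],[0,0,0,0,0.145,0,1],[0,0,0,0,0.145,0,1]]])

```text
time: 8.8
position: [0.5285, 0.1513, 0.1895]
tool_rot: [0.528, -0.474, 0.47, -0.525]
ft_force: [0.7, 0.6, -0.2]
grip_width: 0.0178
```

```bash
cat > st.py <<'E'
from h import *
from scipy.spatial.transform import Rotation as Ro
np.set_printoptions(precision=4,suppress=True)
def st():
    o=get_obs();R=Ro.from_quat(o['tool_rot']).as_matrix()
    print('t',o['time'],'p',o['position'],'yaw',np.degrees(np.arctan2(R[1,2],R[0,2])),'tilt',R[:2,1],'grip',o['grip_width'],'F',o['ft_force'],'M',o['moment'],'v',abs(o['joint_velocities']).max());return o
E
python3 - <<'E'
from st import *
st();W=camera_info('wrist');im=camera('wrist');np.savez('w6.npz',K=W['K'],R=W['R'],t=W['t'])
cv2.imwrite('pics/w6.png',im[:,:,::-1]);s=camera('side');cv2.imwrite('pics/s6.png',cv2.resize(s[60:220,200:380,::-1],None,fx=3.5,fy=3.5,interpolation=cv2.INTER_CUBIC))
E
```

```text
t 8.8 p [0.5285 0.1513 0.1895] yaw 6.306182716498985 tilt [-0.0076  0.001 ] grip 0.017807121903449585 F [ 0.662   0.6394 -0.1754] M [-0.0282  0.0185  0.0139] v 0.033867941172351645
```

View pics/w6.png

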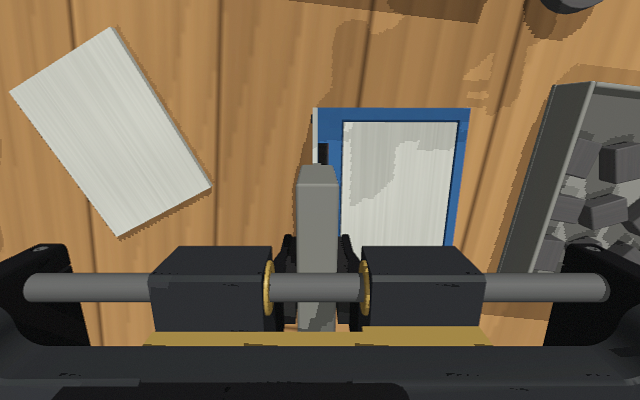

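View pics/s6.png

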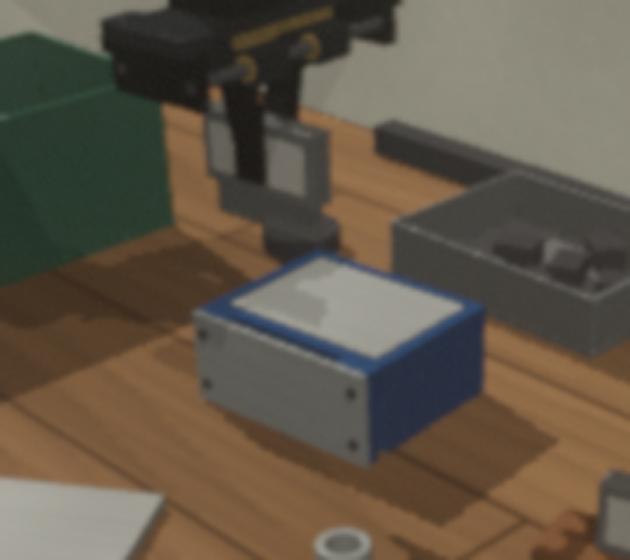

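The holder hangs upright over the slot (wrist: slot end at (322,143), holder top at (317,183)). I'll refine the slot estimate from this nearer view.

```bash
python3 - <<'E'
from st import *
im=cv2.imread('pics/w6.png')
cv2.imwrite('pics/c7.png',cv2.resize(im[100:175,295:365],None,fx=8,fy=8,interpolation=cv2.INTER_NEAREST))
o=st()
E
```

```text
t 8.9 p [0.5291 0.1502 0.1899] yaw 6.161080742164848 tilt [-0.0066  0.0013] grip 0.017922968070719816 F [-0.1654  0.0014 -0.1919] M [ 0.0253 -0.0347  0.0131] v 0.014115277669766701
```

View pics/c7.png

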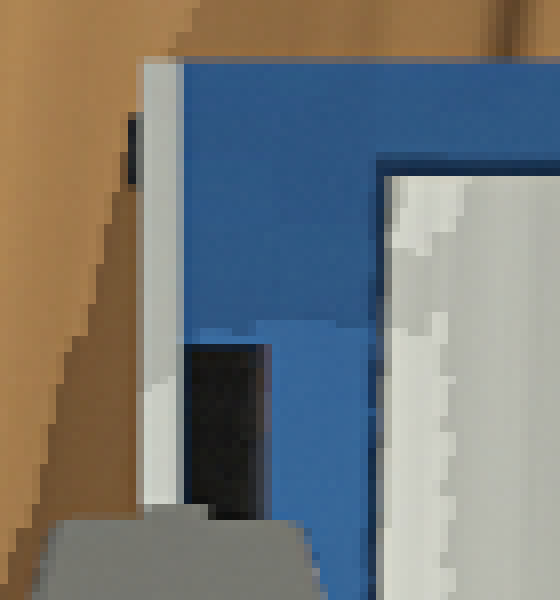

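```bash
python3 - <<'E'
from st import *
W=dict(np.load('w6.npz'))
th=np.radians(6.1);R=np.array([[np.cos(th),-np.sin(th)],[np.sin(th),np.cos(th)]])
for uv,l in [((318,143.1),(-.066,.05)),((328.5,143.1),(-.056,.05)),((312.6,107.8),(-.07,.08)),((470,107.8),(.065,.08))]:
    q=ray(W,uv,.07)[:2]; oo=q-R@np.array(l); print(q,'o',oo,'slot',oo+R@np.array([-.061,0]))
o=st()
E
```

```text
[0.5234 0.2004] o [0.5944 0.1577] slot [0.5337 0.1512]
[0.5326 0.2014] o [0.5936 0.1577] slot [0.533  0.1512]
[0.5155 0.2296] o [0.5936 0.1574] slot [0.533 0.151]
[0.6489 0.2442] o [0.5928 0.1578] slot [0.5322 0.1513]
t 8.9 p [0.5291 0.1502 0.1899] yaw 6.161080742164848 tilt [-0.0066  0.0013] grip 0.017922968070719816 F [-0.1654  0.0014 -0.1919] M [ 0.0253 -0.0347  0.0131] v 0.014115277669766701
```

>>> jog_arm(increments=[[[0,-0.3,0,0.004,0.001,-0.02,1],[0,-0.3,0,0.004,0.001,-0.05,1],[0,-0.3,0,0.004,0.001,-0.07,1],[0,-0.3,0,0.004,0.001,-0.076,1],[0,-0.3,0,0.004,0.001,-0.076,1],[0,-0.3,0,0.004,0.001,-0.076,1]]])

```text
time: 9.5
position: [0.5339, 0.1507, 0.1147]
tool_rot: [-0.526, 0.473, -0.472, 0.526]
ft_force: [1.1, 0.4, -1.0]
grip_width: 0.0177
```

```bash
python3 - <<'E'
from st import *
st();im=camera('wrist');st();s=camera('side')
cv2.imwrite('pics/w7.png',cv2.resize(im[60:260,220:420,::-1],None,fx=3,fy=3,interpolation=cv2.INTER_NEAREST));cv2.imwrite('pics/s7.png',cv2.resize(s[90:200,230:350,::-1],None,fx=5,fy=5,interpolation=cv2.INTER_CUBIC))
E
```

```text
t 9.5 p [0.5339 0.1507 0.1147] yaw 6.103416711383111 tilt [0.0001 0.0013] grip 0.017661283363847664 F [ 1.0709  0.3954 -1.0319] M [ 0.0222  0.0351 -0.0284] v 0.014925694243087664
t 9.55 p [0.5341 0.1509 0.115 ] yaw 6.119737200678651 tilt [0.0009 0.0014] grip 0.017840177886392427 F [ 0.1517  0.06   -2.5716] M [0.0021 0.0135 0.0037] v 0.007349092148262487
```

View pics/w7.png

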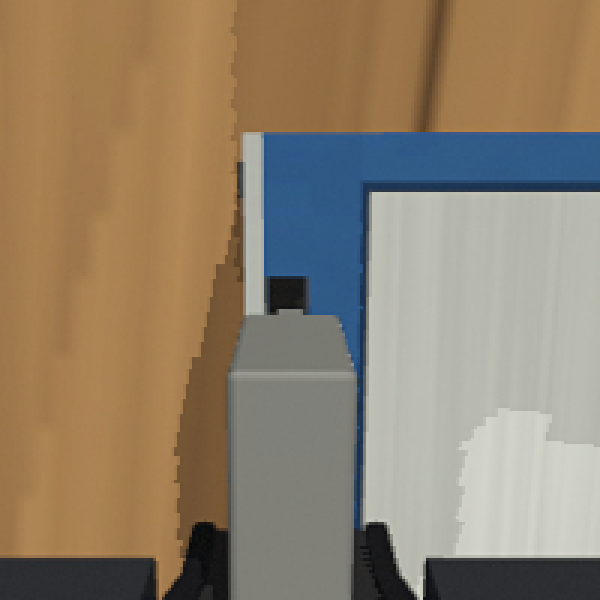

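View pics/s7.png

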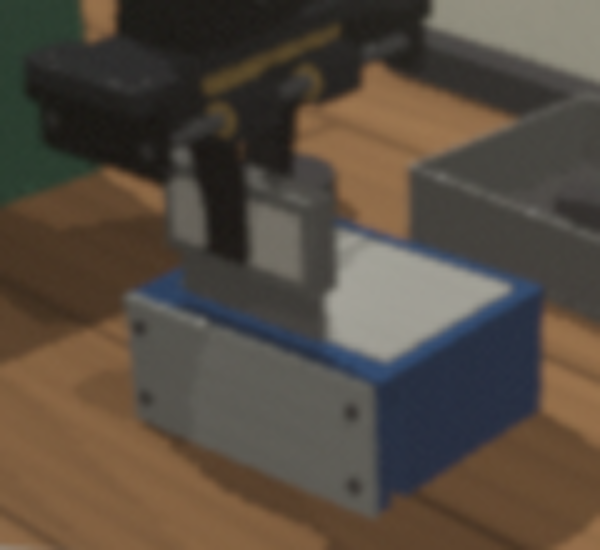

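The blade (crop columns 278–302) lies centrally over the slot (268–306), about 1 mm towards +x. I'll correct that and insert.

>>> jog_arm(increments=[[[0,0,0,-0.0008,0,-0.004,1],[0,0,0,-0.0008,0,-0.009,1],[0,0,0,-0.0008,0,-0.014,1],[0,0,0,-0.0008,0,-0.019,1],[0,0,0,-0.0008,0,-0.023,1],[0,0,0,-0.0008,0,-0.026,1],[0,0,0,-0.0008,0,-0.026,1]]])

```text
time: 10.3
position: [0.5329, 0.151, 0.0885]
tool_rot: [-0.526, 0.473, -0.472, 0.526]
ft_force: [-0.7, 0.2, -0.7]
grip_width: 0.0177
```

```bash
python3 -c "
from st import *
st()"
```

```text
t 10.3 p [0.5329 0.151  0.0885] yaw 6.137837292639729 tilt [0.     0.0013] grip 0.01774373767674786 F [-0.6604  0.205  -0.6926] M [-0.0041  0.0093  0.0043] v 0.010537315415417253
```

>>> jog_arm(increments=[[[0,0,0,0,0,-0.002,1],[0,0,0,0,0,-0.004,1],[0,0,0,0,0,-0.006,1],[0,0,0,0,0,-0.008,1],[0,0,0,0,0,-0.008,1],[0,0,0,0,0,-0.008,1]]])

```text
time: 10.9
position: [0.5333, 0.1511, 0.0811]
tool_rot: [-0.525, 0.473, -0.472, 0.527]
ft_force: [-1.3, -0.3, 6.5]
grip_width: 0.0173
```

>>> jog_arm(increments=[[[0,0,0,0,0,-0.001,1],[0,0,0,0,0,-0.002,1],[0,0,0,0,0,-0.003,1],[0,0,0,0,0,-0.003,1],[0,0,0,0,0,-0.003,1]]])

```text
time: 11.4
position: [0.5333, 0.151, 0.0804]
tool_rot: [-0.525, 0.472, -0.473, 0.527]
ft_force: [-4.4, -0.3, 17.3]
grip_width: 0.0177
```

The force rose to 17 N (spring maximum 7.7 N) and z stopped at 0.0804, which matches the shoulders bearing on the lip. I'll check with pictures.

```bash
python3 - <<'E'
from st import *
st();im=camera('wrist');s=camera('side');c=camera('scene')
st()
cv2.imwrite('pics/w8.png',cv2.resize(im[60:260,220:420,::-1],None,fx=3,fy=3,interpolation=cv2.INTER_NEAREST));cv2.imwrite('pics/s8.png',cv2.resize(s[90:200,230:350,::-1],None,fx=5,fy=5,interpolation=cv2.INTER_CUBIC))
cv2.imwrite('pics/c8.png',c[:,:,::-1])
E
```

```text
t 11.4 p [0.5333 0.151  0.0804] yaw 6.149737428286892 tilt [0.0018 0.0013] grip 0.01765874556028051 F [-4.4217 -0.3324 17.3111] M [-0.0373  0.8079 -0.0006] v 0.002553907101974096
t 11.55 p [0.5333 0.151  0.0804] yaw 6.152030773914552 tilt [0.0018 0.0013] grip 0.01774897185634093 F [-4.1599 -1.3272 16.7258] M [-0.158   0.7446 -0.0363] v 0.002630267843174177
```

View pics/w8.png

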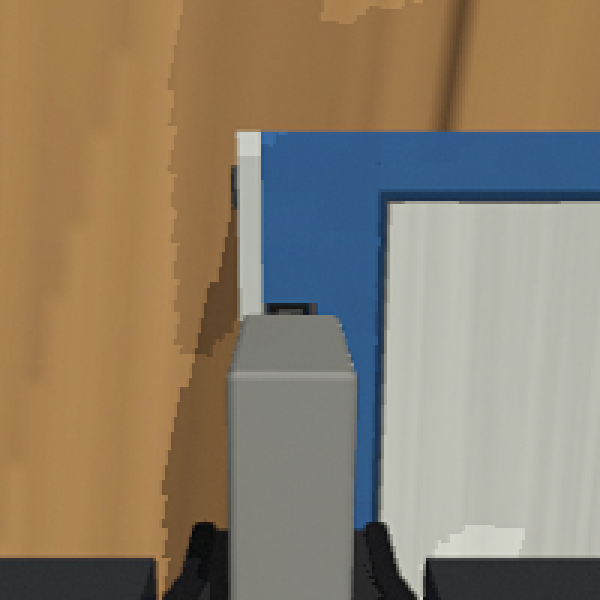

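View pics/s8.png

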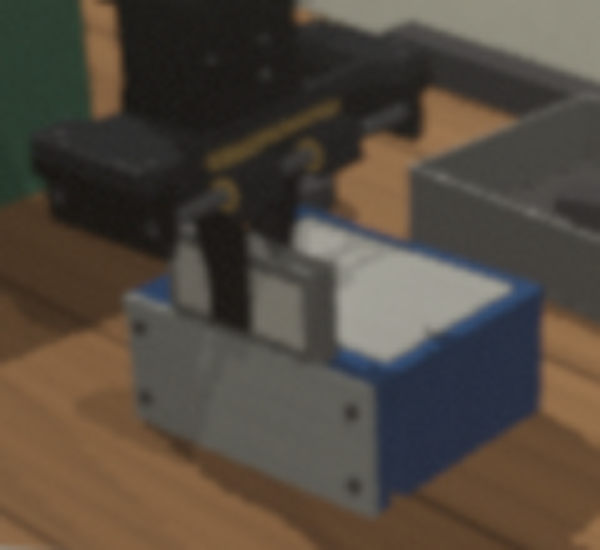

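View pics/c8.png

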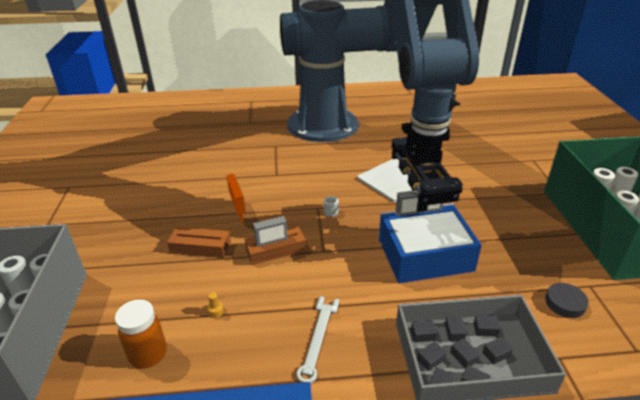

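The side crop shows the head's underside on the lip from (175,310) to (335,360), with no blade visible and the cover flush. In the scene view, the narrow holder still stands at (270,235). Handing in.

```bash
python3 -c "
from st import *
print(hand_in()); st()"
```

```text
the job is handed in; nothing more can be done
None
the job is handed in; nothing more can be done
```

I pressed the cover plate flush, then took the wide holder from its stand and pressed it fully home in the slot behind the lip. I handed the job in at about 11.6 s with the holder still gripped and pressed down.

- **Cover:** the fingertips stopped at z = 0.0703 m under 21 N. The pictures afterwards show the plate level in its recess with an even blue rim.
- **Holder:** it stands upright in the slot, with the tool tilted about 0.002 rad and at a yaw of 6.15° against the box's 6.1°. The tool pushes down with about 17 N, well above the spring's 7.7 N, and z stopped at 0.0804 m, where 0.0805 m was expected for fully home. The side picture shows the shoulders on the lip.
- **Grip:** the squeeze was set to 40 N, and the opening stayed at 17.7 mm with no sign of slipping.
- **Narrow holder:** it still stands in its stand.

None of these checks failed or disagreed. The seat's travel and the 1.8 mm shoulder gap were not measured directly; I inferred them from the force and height. The hand-in gave no verdict, and my state check after it was refused.

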